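Check the slide dryer's plate with a surface probe

TASK

Lift the surface-temperature probe up and off the forked hook of its stand, then hold it with its sprung tip on the ring mark of the sloping slide-dryer plate: square to the plate, pressed gently so that the sprung tip is pushed in about half of its travel. Finish while still holding the probe pressed there; do not let go or put it down, never press hard, and leave the tube rack, tip box and well plate where they are.

Things in the scene. Friction and masses are not known exactly. Their poses are not given: they have to be found in the camera images.
- stand: Fixed steel stand, on either side of the bench, turned up to 0.3 rad. Origin on the bench under the probe's seat, z up. Foot 130 x 110 x 12 mm; post at x = +55 mm. Two level prongs at y = +-13 mm (8 mm wide, 18 mm gap), tops 135 mm above the bench, reach to x = -35 mm (open end at -x), each ending in a lip 10 mm above its top. Nothing of the stand is higher than the lips.
- probe: Loose probe, about 0.14 kg, hanging upright in the fork. Origin on its axis at the underside of its black round collar (36 mm wide, 6 mm thick, rests on the prongs); z along the axis to the handle. Above the collar: grey handle 26 x 26 x 70 mm, flats square to x and y. Below: steel neck 12 mm wide, 50 mm long, then the sprung tip; all of it passes between the prongs, so it lifts straight up.
- probe_grip (a point): Centre of the probe's square handle, half-way up it, 41 mm above the collar's underside; axes as the probe. Grip here, across two flat sides (26 mm).
- probe_tip (a point): Lowest point of the probe's copper ball tip (12 mm diameter) on the probe's axis, 76 mm below the collar's underside (117 mm below probe_grip) when out; it moves up towards the handle when pushed in.
- plunger (a joint): How far the sprung tip is pushed into the probe: 0 = fully out, 0.012 m = fully in. The spring needs 0.8 N to start, then 0.4 N more per mm (about 3.2 N at half travel, 6 mm).
- plate: Aluminium plate (cold) of the fixed white slide dryer, 240 wide (y) by 200 mm (x, up the slope), 18 degrees steep, low edge towards the robot; on either side of the bench, turned up to 0.3 rad. Origin on its surface at the centre of the marked ring (dark, 24 mm outside, about 80 mm above the bench); z square out of the plate. It reaches x -75 to +125, y -165 to +75 mm and bears 3 thin slides.
- tube_rack: Bystander: steel rack, full of yellow-capped tubes, 84 x 156 x 94 mm, origin under its centre. Leave alone.
- tip_box: Bystander: clear box with a violet lid, 87 x 124 x 70 mm, origin under its centre. Leave alone.
- well_plate: Bystander: flat white well plate, 86 x 128 x 14 mm, origin under its centre. Leave alone.
Mind the look-alikes: they are no part of the job. Of the things like the probe, leave any that is yellow; of the rest the larger one is meant.

How it is judged:
By the outcome, as a careful person would: the job done as asked, in the order asked, and still so for the second after the job is handed in, while the arm keeps its last pose, push and grip.
It also fails if it takes over 42 s, if anything falls off the work surface, if the arm or the gripper's body presses on something with over 40 N, if the wrist force passes 120 N, or if a joint passes its speed limit or range.

ROBOT

A 6-joint arm with a two-finger parallel gripper is mounted at the origin on the work surface. World frame = base frame: x ahead of the robot, y to its left, z up, the work surface at z = 0. Lengths are in m, angles in rad, forces in N, time in s.
With the tool pointing down it reaches from about 0.325 to 0.9 m from the base axis. Payload 6.1 kg.
Tool frame: the origin (TCP) lies midway between the tips of the shut fingers; the grasp point (between the pads) lies 19 mm behind it (r.pinch_z is the distance from the TCP to the grasp point, in m); z points along the fingers, y is the line along which they close (so a half turn about z gives the same grasp; the last joint's range is limited). The gripper opens to 85 mm and grips with 20 to 120 N. Pads are 22 mm wide; open, the fingers measure 114 mm over their backs; the gripper's body (76 mm by 85 mm) begins 54 mm behind the grasp point. The pads swing forward as they close: fully open they stand 13 mm farther back than shut.
Start: joints at [1.154, 0.22, 1.526, -0, 1.395, -0.126], TCP at [0.179, 0.599, 0.197] pointing down, gripper open.
Joint ranges: [-2.98, 2.98], [-0.91, 2.08], [0.09, 2.57], [-1.24, 4.39], [0.2, 2.65], [-2.68, 2.68]. Speed limits (rad/s): [2.57, 2.57, 3.01, 3.14, 3.14, 3.14].

INTERFACE

Orientations are given as [roll, pitch, yaw] about the fixed x, y, z axes, in that order (R = Rz(yaw) Ry(pitch) Rx(roll)).
In Python, from workcell import r, vision gives the robot as it stands.
- The arm moves only by the tool apply_moves, never from a script. Its argument "commands" is a list of rows, each an object with "xyz": the shift along the tool's x, y, z in cm, a list of three; "delta_rot": the turn, a rotation vector about the tool's x, y, z in degrees, a list of three. In form: [{"xyz": [dx, dy, dz], "delta_rot": [wx, wy, wz]}, ...]. A call has 1 to 8 rows; each row shifts and turns the commanded pose from where the row before left it, along the tool's axes as they then stand; what a row does not reach is not made up. A row lasts 1/10 s, in which the tool goes at most 50 mm and 8.59 degrees, less where a joint would pass 70% of its speed; a pose out of reach is approached as far as the arm can. A call is refused whole if a number of a shift passes 5 or a number of a turn 8.59, either way. A call with a gripper value outside its range is refused whole. "jaw" is the closure, from 0 (fully open) to 1 (shut), set as the call begins (left out, the last holds). The fingers move at their own pace and stop on an object; "grip_force" is the grip in N (left out, the last holds). Time passes only in rows, so rows that do not move let the fingers close. It gives the time, the measured TCP pose, the force, the opening and the grip force at its end, in the units of the state.
- r.observe(): the state, without advancing time (a new reading comes with each control period).
- vision.read_camera(name): name is "scene" or "side" or "wrist"; returns a dict with "img" (384x512x3 uint8, red, green, blue), "fx", "fy", "cx", "cy" (pixels), "R" (3x3) and "t" (3): a world point X has camera coordinates R X + t. Camera axes: x right, y down, z forward; pixel columns grow to the right and rows downward; lengths in m; the calibration is good to about 2 mm. A picture is of the moment at which its call begins. There is no depth.
- r.close_job(): hands the job in; it is judged then, once.
Trained networks look in the newest picture that a camera, given by its name, has taken for a name from the list of things; names that differ only in an ending like _2 or _b are one class to them, and where a whole thing is asked for, a point or a joint stands for the part that bears it (a point fixed in the world has none). Each returns a list of dicts, best first, with "confidence" (0 to 1); they miss things now and then, are a little off and sometimes report something else, mostly with a low value. They report only what shows in the picture. A call takes as long as a camera call. They do not tell look-alikes from the thing itself.
- vision.spot_in(query, camera): "point" ([x, y, z] in m, in world coordinates, good to about 4 mm: the middle of the surface that is visible of it).
The state is a dict: "clock": time; "joints": joint angles; "dq": joint speeds; "joint_torque": joint torques, N m; "tcp_pos": TCP position; "eef_rot": TCP orientation; "contact_force": force on the tool from outside, world axes, zero at the start; "torque": the same for the moment, N m; "grip_width": opening from 0.0 (shut) to 1.0 (fully open); "grasp_force": force on a finger pad.
Only numpy, scipy, OpenCV 4.12 (cv2) and the standard library are available. Lean on these libraries where they do the work, as an engineer would, in place of code of your own. Each camera call takes 0.05 s, during which the arm holds its last target. There are 200 camera calls.

## Working session

There is one attempt and no reset: what is moved stays moved. The work goes in short steps, Python scripts to look and compute and a tool call to move; the robot and the scene stay as the last step left them, time stands still between calls to the robot, and variables do not carry over. Pictures are saved under pics/ and viewed, at most 10 in all, crops included, and the job is handed in when it is done.

Besides the shell and the picture viewer there is one more tool, called after ">>>" as name([rows], argument=value, ...), one row to a line, values as JSON. apply_moves: Moves the arm, as the interface text tells. Its arguments: {"type":"object","properties":{"commands":{"type":"array","items":{"type":"object","properties":{"xyz":{"type":"array","items":{"type":"number"}},"delta_rot":{"type":"array","items":{"type":"number"}}}}},"jaw":{"type":"number"},"grip_force":{"type":"number"}},"required":["commands"]}

```bash
mkdir -p pics; ls; cat > h.py <<'E'
import numpy as np, cv2
from workcell import r, vision
def cam(n,save=None):
    c=vision.read_camera(n)
    if save: cv2.imwrite('pics/'+save,c['img'][:,:,::-1])
    return c
def proj(c,X):
    p=np.array(c['R'])@np.array(X)+np.array(c['t']); return np.round([c['fx']*p[0]/p[2]+c['cx'],c['fy']*p[1]/p[2]+c['cy']],1)
def ray(c,uv):
    d=np.array(c['R']).T@np.array([(uv[0]-c['cx'])/c['fx'],(uv[1]-c['cy'])/c['fy'],1]); return -np.array(c['R']).T@np.array(c['t']), d/np.linalg.norm(d)
def tri(rs):
    A=sum(np.eye(3)-np.outer(d,d) for o,d in rs); b=sum((np.eye(3)-np.outer(d,d))@o for o,d in rs); return np.linalg.solve(A,b)
E
python3 - <<'E'
from h import *
ims=[]
for n in ['scene','side']:
    c=cam(n); ims.append(c['img'])
    print(n,'campos',-c['R'].T@c['t'] )
    for q in ['probe','probe_grip','stand','plate','tube_rack','tip_box','well_plate']:
        for d in vision.spot_in(q,n)[:4]: print(q,np.round(d['point'],3),round(d['confidence'],2),proj(c,d['point']))
for i,n in enumerate(['scene','side']): cv2.imwrite(f'pics/{n}0.png',ims[i][:,:,::-1])
s=r.observe();print(s['clock'],s['tcp_pos'],s['eef_rot'],s['grip_width'])
E
```

```text
pics
scene campos [ 1.08524722 -0.54176716  1.04471224]
probe [ 0.498 -0.273  0.182] 0.79 [161.6 217. ]
probe [ 0.538 -0.372  0.084] 0.63 [147.1 266.7]
probe [ 0.372 -0.291  0.111] 0.61 [134.9 209.9]
probe_grip [ 0.503 -0.271  0.18 ] 0.85 [163.4 218.3]
probe_grip [ 0.369 -0.282  0.116] 0.55 [136.6 206.5]
probe_grip [ 0.533 -0.37   0.083] 0.47 [146.8 265.4]
stand [ 0.514 -0.282  0.014] 0.86 [171.4 253.6]
plate [0.488 0.214 0.09 ] 0.62 [275.4 150.3]
tube_rack [ 0.796 -0.032  0.064] 0.8 [297.  251.6]
tip_box [0.468 0.503 0.07 ] 0.6 [320.4 114.8]
well_plate [ 0.515 -0.508  0.013] 0.79 [106.9 304.9]
well_plate [ 0.5   -0.271  0.18 ] 0.54 [162.8 217.6]
well_plate [0.484 0.214 0.09 ] 0.52 [274.6 150. ]
side campos [0.5143833  1.25260848 1.08473443]
probe [ 0.488 -0.258  0.165] 0.71 [282.9 144.8]
probe [ 0.363 -0.275  0.109] 0.53 [311.6 154.1]
probe_grip [ 0.369 -0.274  0.113] 0.75 [310.4 153.2]
probe_grip [ 0.491 -0.254  0.175] 0.61 [282.2 143.2]
stand [ 0.504 -0.262  0.012] 0.58 [278.7 173.8]
plate [0.484 0.248 0.087] 0.82 [284.7 243.7]
tube_rack [0.776 0.027 0.054] 0.62 [207.9 208. ]
tube_rack [0.464 0.554 0.068] 0.37 [293.1 326.3]
tip_box [0.461 0.554 0.069] 0.62 [294.  325.8]
well_plate [ 0.527 -0.533  0.009] 0.64 [274.  142.7]
0.8 [0.17917117 0.59878154 0.1973451 ] [ 3.14152788e+00 -3.49566356e-05  2.85077037e+00] 1.0026948694442883
```

```bash
python3 - <<'E'
from h import *
a=cv2.imread('pics/scene0.png');cv2.imwrite('pics/s1.png',cv2.resize(a[170:300,80:230],None,fx=4.5,fy=4.5,interpolation=3))
E
```

```text
(no output)
```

View pics/scene0.png

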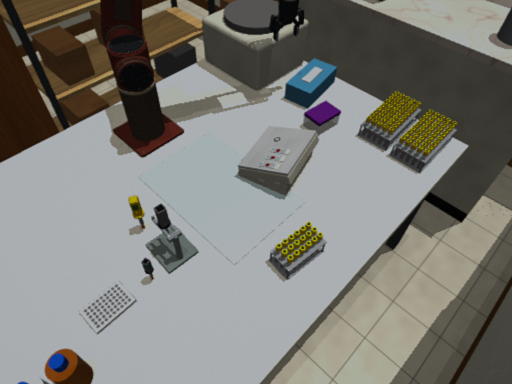

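View pics/side0.png

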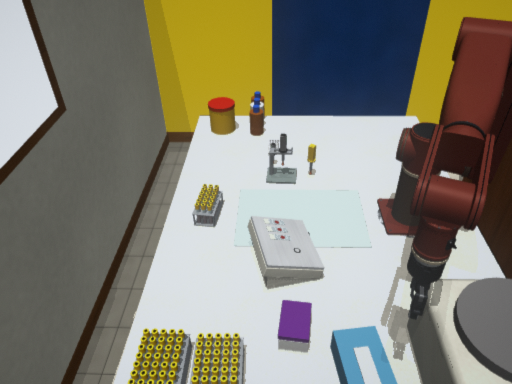

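View pics/s1.png

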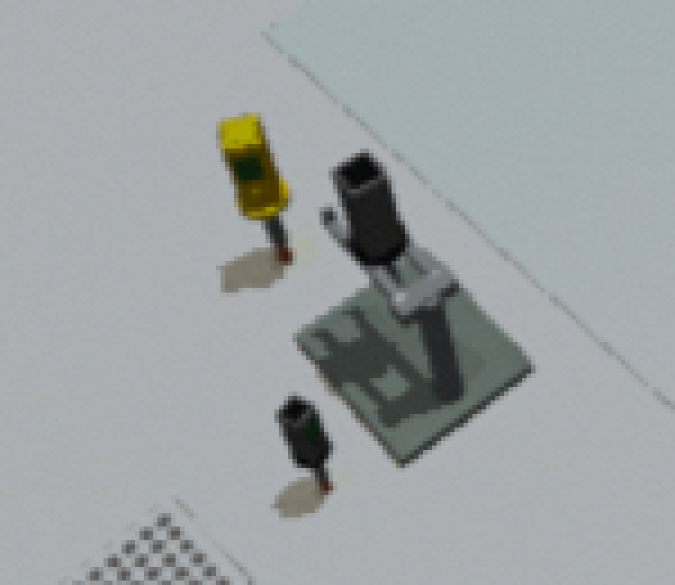

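The picture shows three probe-like things in scene: yellow (137,207), small dark (148,267), large dark on the stand's fork (163,218). The third is meant: it isn't yellow, it is the larger of the remaining two, and it hangs in the fork. The enlarged crop confirms this. Ring: scene (277,139), side (297,250).

```bash
python3 - <<'E'
from h import *
cs=cam('scene');cd=cam('side')
def onz(c,uv,z):
    o,d=ray(c,uv);return o+d*(z-o[2])/d[2]
u=lambda a,b:(80+a/4.5,170+b/4.5)
P=[onz(cs,u(*p),.012) for p in [(295,335),(402,465),(535,370)]]
print(np.round(P,3)); 
for i in (0,1):
    e=P[i+1]-P[i];print('len',np.linalg.norm(e),'ang',np.arctan2(e[1],e[0]))
print('foot centre',(P[0]+P[2])/2)
print('ring',tri([ray(cs,(277,139)),ray(cd,(297,250))]))
a=cd['img'];v=np.vstack([cv2.resize(a[125:190,255:330],(600,520),interpolation=3)])
cv2.imwrite('pics/d1.png',v[:,:,::-1])
b=np.hstack([cv2.resize(cs['img'][120:195,230:325],None,fx=4,fy=4,interpolation=3),cv2.resize(a[205:285,240:330],(380,300),interpolation=3)])
cv2.imwrite('pics/ring.png',b[:,:,::-1])
c=vision.read_camera('wrist'); print('wrist campos',-c['R'].T@c['t'],c['R'],c['fx'])
E
```

```text
[[ 0.43  -0.318  0.012]
 [ 0.56  -0.327  0.012]
 [ 0.568 -0.219  0.012]]
len 0.130552700010732 ang -0.06826572040367371
len 0.10769212456533804 ang 1.4974048273836107
foot centre [ 0.49932375 -0.26855567  0.012     ]
ring [0.44454031 0.27013787 0.07943651]
wrist campos [0.10771176 0.61965747 0.37330726] [[ 2.85689041e-01  9.58322345e-01 -2.32626121e-04]
 [ 9.16066395e-01 -2.73020660e-01  2.93738115e-01]
 [ 2.81432287e-01 -8.41308613e-02 -9.55885906e-01]] 324.8193088453302
```

View pics/ring.png

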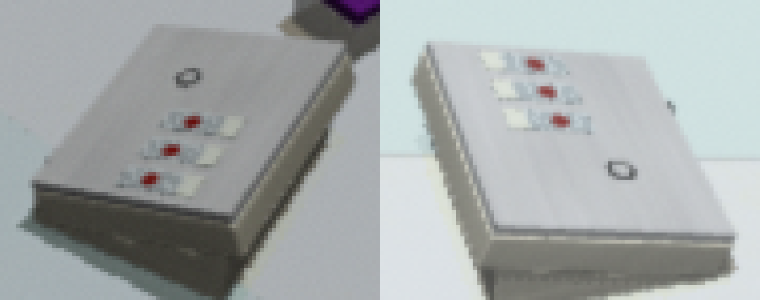

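The crop shows the ring clearly at scene (277,139) and side (297,250), with all four plate corners visible. I'll fit the plate pose from these.

```bash
cat >> h.py <<'E'
from scipy.spatial.transform import Rotation as Ro
from scipy.optimize import least_squares
def Rp(yaw): return (Ro.from_euler('z',yaw)*Ro.from_euler('y',-np.radians(18))).as_matrix()
def go(xyz,rpy=None):
    s=r.observe(); R=Ro.from_euler('xyz',s['eef_rot'])
    print('t',round(s['clock'],2),'pos',np.round(s['tcp_pos'],4),'rot',np.round(s['eef_rot'],3),'shift cm (old frame)',np.round(R.inv().apply(np.array(xyz)-s['tcp_pos'])*100,2))
    if rpy is not None:
        T=rpy if isinstance(rpy,Ro) else Ro.from_euler('xyz',rpy)
        print('  turn deg',np.round(np.degrees((R.inv()*T).as_rotvec()),2),'shift in new frame',np.round(T.inv().apply(np.array(xyz)-s['tcp_pos'])*100,2))
E
python3 - <<'E'
from h import *
cs=cam('scene');cd=cam('side')
obs=[(cs,[(268.75,126.25),(317.5,130.5),(238,166.25),(288,173.75)],(277,139.2)),(cd,[(251.4,215.9),(305.1,220.2),(324.1,267.7),(266,268.2)],(297.3,250.3))]
C=[np.array([x,y,0]) for x in(-.075,.125) for y in(-.165,.075)]
def f(p):
    R=Rp(p[3]);out=[]
    for c,k,g in obs:
        out+=list(proj(c,p[:3])-g)
        q=np.array([proj(c,p[:3]+R@x) for x in C])
        D=np.array(k)[:,None]-q[None]; n=np.argmin((D**2).sum(2),1)
        out+=list(D[range(4),n].ravel())
    return np.array(out)
for y0 in(-.15,0.15):
    s=least_squares(f,[.444,.27,.08,y0],diff_step=1e-3);print(s.x,s.cost,np.round(s.fun,1))
go([.40,.25,.32],[np.pi,0,1.5])
E
```

```text
[ 0.45847768  0.2848059   0.0838077  -0.13533903] 999.7900000000002 [  5.3  -1.3 -15.6   2.   -3.9  -9.    3.4  15.7  19.1   3.6  -4.7   2.1
 -13.5   7.9 -12.   -6.   11.8  -9.4  13.4  11.5]
[0.45129261 0.26969269 0.08020148 0.17162638] 70.95499999999986 [ 1.   0.4 -3.4  0.5 -0.5 -2.7  2.1  3.7  4.9 -0.4 -2.7 -0.4 -1.3  3.2
  0.6  0.   3.4 -1.4  3.8  5.6]
t 1.05 pos [0.1792 0.5988 0.1973] rot [ 3.142 -0.     2.851] shift cm (old frame) [-31.15 -27.08 -12.27]
  turn deg [ 0.   -0.   77.39] shift in new frame [-33.23  24.49 -12.27]
```

```bash
sed -i 's/return np.round(\(\[c.*\]\),1)/return np.array(\1)/' h.py
python3 - <<'E'
from h import *
cs=cam('scene');cd=cam('side')
obs=[(cs,[(268.75,126.25),(317.5,130.5),(238,166.25),(288,173.75)],(277,139.2)),(cd,[(251.4,215.9),(305.1,220.2),(324.1,267.7),(266,268.2)],(297.3,250.3))]
C=[np.array([x,y,0]) for x in(-.075,.125) for y in(-.165,.075)]
def f(p):
    R=Rp(p[3]);out=[]
    for c,k,g in obs:
        out+=list((proj(c,p[:3])-g)*2)
        q=np.array([proj(c,p[:3]+R@x) for x in C])
        D=np.array(k)[:,None]-q[None]; n=np.argmin((D**2).sum(2),1)
        out+=list(D[range(4),n].ravel())
    return np.array(out)
for y0 in(.15,0.3):
    s=least_squares(f,[.444,.27,.08,y0]);print(s.x,s.cost,np.round(s.fun,1))
E
```

```text
[0.44430063 0.27126375 0.0767251  0.25823358] 12.79421084469824 [-0.4 -0.1 -0.1  0.6  1.3 -0.   0.7  1.6  0.9  0.4 -1.2  1.4  0.2 -0.2
  2.9 -0.4 -0.1 -0.8 -1.1  2.3]
[0.44430063 0.27126375 0.0767251  0.25823358] 12.794210844698005 [-0.4 -0.1 -0.1  0.6  1.3 -0.   0.7  1.6  0.9  0.4 -1.2  1.4  0.2 -0.2
  2.9 -0.4 -0.1 -0.8 -1.1  2.3]
```

>>> apply_moves([
  {"xyz": [-4, -3.5, -2], "delta_rot": [0, 0, 0]},
  {"xyz": [-4, -3.5, -2], "delta_rot": [0, 0, 0]},
  {"xyz": [-4, -3.5, -2], "delta_rot": [0, 0, 0]},
  {"xyz": [-4, -3.5, -2], "delta_rot": [0, 0, 0]},
  {"xyz": [-4, -3.5, -2], "delta_rot": [0, 0, 0]},
  {"xyz": [-4, -3.5, -2], "delta_rot": [0, 0, 0]},
  {"xyz": [-4, -3, 0], "delta_rot": [0, 0, 0]},
  {"xyz": [-3, -3, 0], "delta_rot": [0, 0, 0]},
])

```text
clock: 1.95
tcp_pos: [0.3801, 0.2817, 0.3041]
eef_rot: [3.14, 0.002, 2.85]
contact_force: [0.2, 0.5, -0.9]
grip_width: 0.997
grasp_force: 0.0
```

>>> apply_moves([
  {"xyz": [0, 0, 0], "delta_rot": [0, 0, 8]},
  {"xyz": [0, 0, 0], "delta_rot": [0, 0, 8]},
  {"xyz": [0, 0, 0], "delta_rot": [0, 0, 8]},
  {"xyz": [0, 0, 0], "delta_rot": [0, 0, 8]},
  {"xyz": [0, 0, 0], "delta_rot": [0, 0, 8]},
  {"xyz": [0, 0, 0], "delta_rot": [0, 0, 8]},
  {"xyz": [0, 0, 0], "delta_rot": [0, 0, 8]},
  {"xyz": [0, 0, 0], "delta_rot": [0, 0, 8]},
])

```text
clock: 2.75
tcp_pos: [0.3785, 0.2835, 0.3031]
eef_rot: [3.141, -0.0, 1.728]
contact_force: [-0.4, -0.8, -0.3]
grip_width: 1.002
grasp_force: 0.0
```

```bash
python3 - <<'E'
from h import *
c=cam('wrist','w1.png'); print(proj(c,[.4443,.2713,.0775]))
R=Rp(.258); P=np.array([.4443,.2713,.0775])
for x in(-.075,.125):
  for y in(-.165,.075): print(proj(c,P+R@[x,y,0]))
E
```

```text
[307.47797318 169.63866428]
[263.53493758 277.85675051]
[245.72428927 113.86496747]
[410.72645731 291.31778178]
[419.08189366  99.85922303]
```

View pics/w1.png

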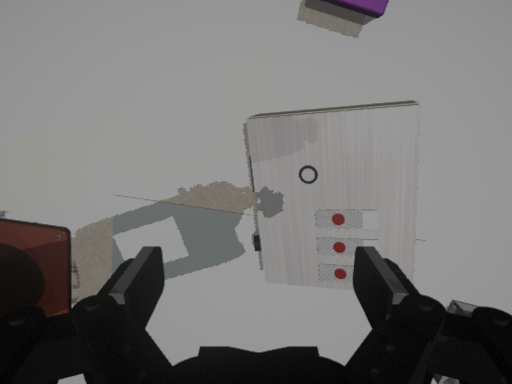

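The wrist picture shows the ring at (308,174.5), with plate corners at (247,117), (418,102.5) and (264,282). I'll refit with all three cameras.

```bash
python3 - <<'E'
from h import *
cs=cam('scene');cd=cam('side');cw=cam('wrist')
g=cv2.cvtColor(cw['img'],cv2.COLOR_RGB2GRAY)[155:195,288:328]; m=(g<90); ys,xs=np.nonzero(m); rw=((xs.min()+xs.max())/2+288,(ys.min()+ys.max())/2+155); print('ring wrist',rw,xs.max()-xs.min()+1,ys.max()-ys.min()+1)
obs=[(cs,[(268.75,126.25),(317.5,130.5),(238,166.25),(288,173.75)],(277,139.2)),(cd,[(251.4,215.9),(305.1,220.2),(324.1,267.7),(266,268.2)],(297.3,250.3)),(cw,[(247,117.),(418,102.5),(264,282)],rw)]
C=[np.array([x,y,0]) for x in(-.075,.125) for y in(-.165,.075)]
print('ring tri3',tri([ray(c,q) for c,_,q in obs]), 'pairs',[np.round(tri([ray(obs[i][0],obs[i][2]),ray(obs[j][0],obs[j][2])]),4) for i,j in((0,1),(0,2),(1,2))])
def f(p):
    R=Rp(p[3]);out=[]
    for c,k,g in obs:
        out+=list((proj(c,p[:3])-g)*2)
        q=np.array([proj(c,p[:3]+R@x) for x in C])
        D=np.array(k)[:,None]-q[None]; n=np.argmin((D**2).sum(2),1)
        out+=list(D[range(len(k)),n].ravel())
    return np.array(out)
s=least_squares(f,[.444,.27,.08,.25],loss='soft_l1');print(s.x,s.cost,np.round(s.fun,1))
go([.494,-.22,.30],[np.pi,0,np.pi/2-.07])
E
```

```text
ring wrist (np.float64(307.5), np.float64(174.5)) 18 18
ring tri3 [0.44466435 0.26842297 0.07879921] pairs [array([0.4439, 0.2705, 0.0781]), array([0.4463, 0.2673, 0.0807]), array([0.4441, 0.2661, 0.0759])]
[0.44529776 0.26808606 0.07763758 0.27135134] 14.680284652383175 [-1.1  0.7  0.6  0.2  1.7 -0.   0.8  0.8  0.5 -0.  -1.8 -0.4  0.9  0.2
  3.9  0.4  0.1  0.4 -1.3  3.   0.1 -3.7  1.3 -0.3 -0.6 -0.6 -0.2  1.7]
t 2.95 pos [0.3785 0.2835 0.303 ] rot [ 3.141 -0.     1.738] shift cm (old frame) [-51.57   3.04   0.3 ]
  turn deg [ 1.000e-02 -0.000e+00  1.356e+01] shift in new frame [-49.42  15.05   0.3 ]
```

>>> apply_moves([
  {"xyz": [0, 0, 0], "delta_rot": [0, 0, 6.8]},
  {"xyz": [0, 0, 0], "delta_rot": [0, 0, 6.8]},
  {"xyz": [-4.7, 1.3, 0], "delta_rot": [0, 0, 0]},
  {"xyz": [-4.7, 1.3, 0], "delta_rot": [0, 0, 0]},
  {"xyz": [-4.7, 1.3, 0], "delta_rot": [0, 0, 0]},
  {"xyz": [-4.7, 1.3, 0], "delta_rot": [0, 0, 0]},
  {"xyz": [-4.7, 1.3, 0], "delta_rot": [0, 0, 0]},
  {"xyz": [-4.7, 1.3, 0], "delta_rot": [0, 0, 0]},
])

```text
clock: 3.75
tcp_pos: [0.4353, -0.0054, 0.3033]
eef_rot: [3.14, 0.0, 1.5]
contact_force: [1.1, -0.3, 0.3]
grip_width: 1.005
grasp_force: 0.0
```

>>> apply_moves([
  {"xyz": [-4.7, 1.3, 0], "delta_rot": [0, 0, 0]},
  {"xyz": [-4.7, 1.3, 0], "delta_rot": [0, 0, 0]},
  {"xyz": [-4.7, 1.3, 0], "delta_rot": [0, 0, 0]},
  {"xyz": [-4.7, 1.3, 0], "delta_rot": [0, 0, 0]},
  {"xyz": [-4.7, 1.3, 0], "delta_rot": [0, 0, 0]},
  {"xyz": [-4.7, 1.3, 0], "delta_rot": [0, 0, 0]},
  {"xyz": [0, 0, 0], "delta_rot": [0, 0, 0]},
  {"xyz": [0, 0, 0], "delta_rot": [0, 0, 0]},
])

```text
clock: 4.55
tcp_pos: [0.4918, -0.2913, 0.302]
eef_rot: [-3.14, -0.001, 1.497]
contact_force: [-0.9, 0.8, 0.5]
grip_width: 0.999
grasp_force: 0.0
```

```bash
python3 - <<'E'
from h import *
c=cam('wrist','w2.png'); 
for q in ['probe','probe_grip','stand']:
    for d in vision.spot_in(q,'wrist')[:3]: print(q,np.round(d['point'],3),round(d['confidence'],2),proj(c,d['point']))
print(proj(c,[.494,-.265,.211]))
s=r.observe();print(s['tcp_pos'],s['eef_rot'])
E
```

```text
probe [ 0.532 -0.361  0.094] 0.74 [293.91653364 207.65171889]
probe [ 0.372 -0.281  0.138] 0.65 [145.4172177  161.11777423]
probe_grip [ 0.529 -0.362  0.095] 0.77 [291.42055028 209.02982501]
probe_grip [ 0.37  -0.281  0.141] 0.62 [142.14065498 162.48938263]
probe_grip [ 0.49  -0.262  0.213] 0.58 [253.39003571 147.29892181]
stand [ 0.504 -0.252  0.012] 0.9 [264.79458607 116.03752788]
[258.18268166 150.5010807 ]
[ 0.49233807 -0.28925613  0.30355607] [3.14080770e+00 2.51255288e-04 1.49885348e+00]
```

View pics/w2.png

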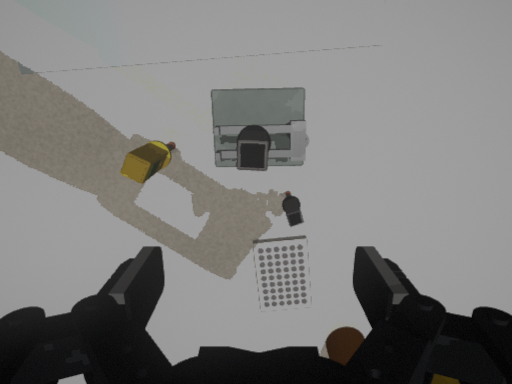

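Wrist picture: the probe handle's top is at about (253,156) in the fork, with the look-alikes off to the sides. I'll enlarge it for precise alignment.

```bash
python3 - <<'E'
from h import *
a=cv2.imread('pics/w2.png')[80:180,200:320]
a=cv2.resize(a,None,fx=6,fy=6,interpolation=3); a=np.clip(a.astype(float)*1.8,0,255).astype(np.uint8)
cv2.imwrite('pics/w2c.png',a)
E
```

```text
(no output)
```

View pics/w2c.png

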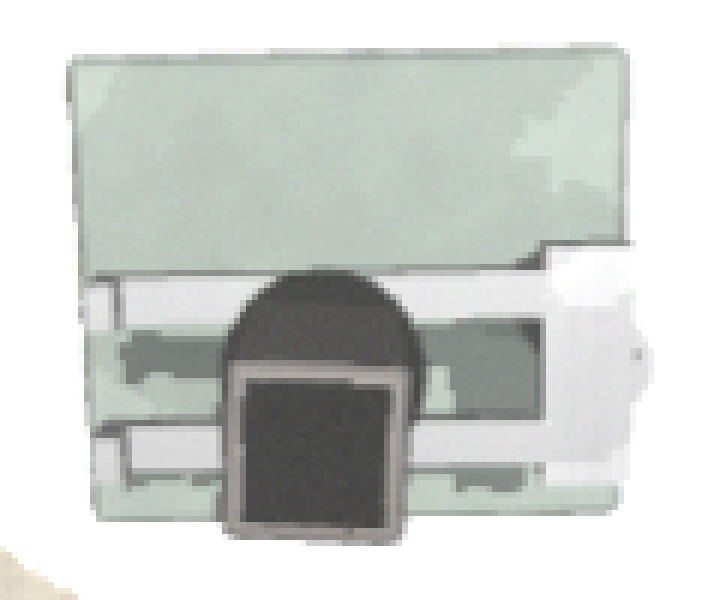

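```bash
python3 - <<'E'
from h import *
c=cam('wrist')
o,d=ray(c,(252.9,155.3)); p=o+d*(.211-o[2])/d[2]; print(p, r.pinch_z)
cs=cam('scene'); q=ray(cs,(80+358/4.5,170+172/4.5)); print(q[0]+q[1]*(.211-q[0][2])/q[1][2])
go([p[0],p[1],.158],[np.pi,0,np.pi/2-.105])
E
```

```text
[ 0.48998919 -0.26709369  0.211     ] 0.0187
[ 0.4903299  -0.26785064  0.211     ]
t 4.85 pos [ 0.4924 -0.2894  0.3037] rot [3.141e+00 1.000e-03 1.499e+00] shift cm (old frame) [ 2.21 -0.41 14.57]
  turn deg [0.06 0.03 1.88] shift in new frame [ 2.19 -0.47 14.57]
```

>>> apply_moves([
  {"xyz": [2.2, -0.45, 0], "delta_rot": [0, 0, 1.9]},
  {"xyz": [0, 0, 2], "delta_rot": [0, 0, 0]},
  {"xyz": [0, 0, 2.5], "delta_rot": [0, 0, 0]},
  {"xyz": [0, 0, 2.5], "delta_rot": [0, 0, 0]},
  {"xyz": [0, 0, 2.5], "delta_rot": [0, 0, 0]},
  {"xyz": [0, 0, 2.5], "delta_rot": [0, 0, 0]},
  {"xyz": [0, 0, 2], "delta_rot": [0, 0, 0]},
  {"xyz": [0, 0, 0.6], "delta_rot": [0, 0, 0]},
], jaw=0.2)

```text
clock: 5.65
tcp_pos: [0.4881, -0.2665, 0.1547]
eef_rot: [-3.138, -0.002, 1.465]
contact_force: [-0.4, -0.0, -0.6]
grip_width: 0.798
grasp_force: 0.0
```

>>> apply_moves([
  {"xyz": [0, 0, 0], "delta_rot": [0, 0, 0]},
  {"xyz": [0, 0, 0], "delta_rot": [0, 0, 0]},
  {"xyz": [0, 0, 0], "delta_rot": [0, 0, 0]},
  {"xyz": [0, 0, 0], "delta_rot": [0, 0, 0]},
  {"xyz": [0, 0, 0], "delta_rot": [0, 0, 0]},
  {"xyz": [0, 0, 0], "delta_rot": [0, 0, 0]},
  {"xyz": [0, 0, 0], "delta_rot": [0, 0, 0]},
  {"xyz": [0, 0, 0], "delta_rot": [0, 0, 0]},
], jaw=1, grip_force=40)

```text
clock: 6.45
tcp_pos: [0.49, -0.2689, 0.1588]
eef_rot: [3.14, 0.001, 1.463]
contact_force: [-1.5, 0.8, 6.3]
grip_width: 0.296
grasp_force: 40.0
```

>>> apply_moves([
  {"xyz": [0, 0, -0.7], "delta_rot": [0, 0, 0]},
  {"xyz": [0, 0, -1.5], "delta_rot": [0, 0, 0]},
  {"xyz": [0, 0, -2.5], "delta_rot": [0, 0, 0]},
  {"xyz": [0, 0, -2.5], "delta_rot": [0, 0, 0]},
  {"xyz": [0, 0, -2.5], "delta_rot": [0, 0, 0]},
  {"xyz": [0, 0, -2.5], "delta_rot": [0, 0, 0]},
  {"xyz": [0, 0, -2.5], "delta_rot": [0, 0, 0]},
  {"xyz": [0, 0, -1.5], "delta_rot": [0, 0, 0]},
])

```text
clock: 7.25
tcp_pos: [0.4899, -0.2687, 0.3224]
eef_rot: [3.138, 0.002, 1.463]
contact_force: [-0.1, -0.1, -1.5]
grip_width: 0.297
grasp_force: 39.5
```

>>> apply_moves([
  {"xyz": [0, 0, 0], "delta_rot": [0, 0, 0]},
  {"xyz": [0, 0, 0], "delta_rot": [0, 0, 0]},
  {"xyz": [0, 0, 0], "delta_rot": [0, 0, 0]},
])

```text
clock: 7.55
tcp_pos: [0.4887, -0.2678, 0.3171]
eef_rot: [-3.139, -0.002, 1.463]
contact_force: [-0.1, 1.2, -1.6]
grip_width: 0.294
grasp_force: 39.5
```

```bash
python3 - <<'E'
from h import *
ims=[]
s=r.observe();print(s['tcp_pos'],s['eef_rot'],s['contact_force']);R=Ro.from_euler('xyz',s['eef_rot'])
g=s['tcp_pos']-R.apply([0,0,.0187]); tip=g+R.apply([0,0,.117])
for n in('scene','side'):
    c=cam(n);u=proj(c,(g+tip)/2).astype(int);print(n,u,'grip',proj(c,g),'collar',proj(c,g+R.apply([0,0,.041])),'tip',proj(c,tip))
    a=c['img'][u[1]-32:u[1]+32,u[0]-32:u[0]+32]; print('origin',u-32)
    ims.append(cv2.resize(a,(400,400),interpolation=3))
a=np.hstack(ims)[:,:,::-1];cv2.imwrite('pics/held.png',np.clip(a*1.4,0,255).astype(np.uint8))
E
```

```text
[ 0.48865112 -0.26780914  0.3170872 ] [-3.13902982e+00 -1.51500888e-03  1.46323482e+00] [-0.12305901  1.18614281 -1.6429596 ]
scene [154 192] grip [150.52212099 177.55216506] collar [153.55977673 188.14299447] tip [158.69477894 206.0462518 ]
origin [122 160]
side [283 119] grip [283.34292464 106.38806221] collar [283.19028865 115.72711682] tip [282.91906043 132.32225367]
origin [251  87]
```

View pics/held.png

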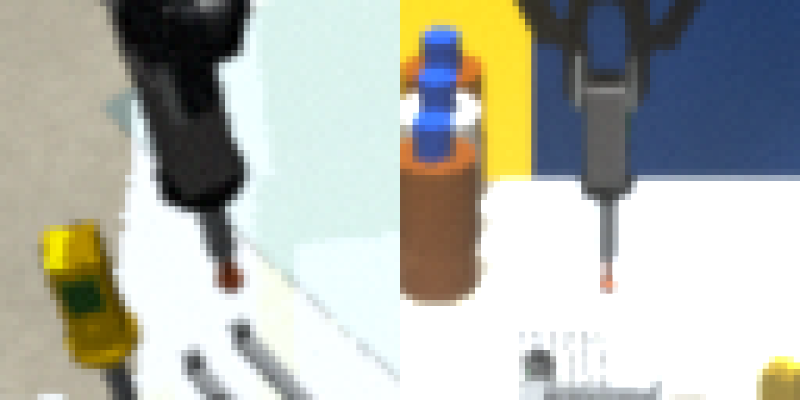

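Side view: the probe hangs straight in the gripper, clear of the fork. Tip at scene (159,207) and side (284,133), within about a pixel of prediction. Next I travel to the plate.

```bash
cat >> h.py <<'E'
RING=np.array([.4447,.2680,.0785]); YAW=.265
def target(h,ring=None,yaw=None):
    ring=RING if ring is None else ring; P=Rp(YAW if yaw is None else yaw)
    Rt=Ro.from_matrix(np.c_[P[:,1],P[:,0],-P[:,2]])
    return ring+P[:,2]*(h+.117-.0187),Rt
E
python3 - <<'E'
from h import *
p,Rt=target(.06); print(p,Rt.as_euler('xyz')); go(p,Rt); q=p.copy(); q[2]=.31; go(q,Rt)
E
```

```text
[0.39749019 0.25518808 0.22905225] [2.82743339 0.         1.83579633]
t 7.65 pos [ 0.4887 -0.2678  0.3172] rot [-3.139e+00 -2.000e-03  1.463e+00] shift cm (old frame) [ 51.01 -14.66   8.93]
  turn deg [-17.92   3.24 -21.19] shift in new frame [52.87  1.93  9.89]
t 7.65 pos [ 0.4887 -0.2678  0.3172] rot [-3.139e+00 -2.000e-03  1.463e+00] shift cm (old frame) [ 51.02 -14.68   0.83]
  turn deg [-17.92   3.24 -21.19] shift in new frame [52.87  4.43  2.2 ]
```

>>> apply_moves([
  {"xyz": [2.25, -0.6, 0]},
  {"xyz": [4.25, -1.2, 0]},
  {"xyz": [4.25, -1.2, 0]},
  {"xyz": [4.25, -1.2, 0]},
  {"xyz": [4.25, -1.2, 0]},
  {"xyz": [4.25, -1.2, 0]},
  {"xyz": [4.25, -1.2, 0]},
  {"xyz": [4.25, -1.2, 0]},
])

```text
validation failed for argument at $.co...
```

>>> apply_moves([
  {"xyz": [4.25, -1.2, 0]},
  {"xyz": [4.25, -1.2, 0]},
  {"xyz": [4.25, -1.2, 0]},
  {"xyz": [4.25, -1.2, 0]},
  {"xyz": [2, -0.9, 0]},
  {"xyz": [0, 0, 0]},
])

```text
validation failed for argument at $.co...
```

>>> apply_moves([
  {"xyz": [0, 0, 0], "delta_rot": [-4.5, 0.8, -5.3]},
  {"xyz": [0, 0, 0], "delta_rot": [-4.5, 0.8, -5.3]},
  {"xyz": [0, 0, 0], "delta_rot": [-4.5, 0.8, -5.3]},
  {"xyz": [0, 0, 0], "delta_rot": [-4.5, 0.8, -5.3]},
  {"xyz": [0, 0, 0]},
  {"xyz": [0, 0, 0]},
  {"xyz": [0, 0, 0]},
])

```text
validation failed for argument at $.co...
```

```bash
python3 - <<'E'
from h import *
p,Rt=target(.05); go(p,Rt); s=r.observe(); print(s['contact_force'],s['joints'])
E
```

```text
t 7.65 pos [ 0.4887 -0.2678  0.3172] rot [-3.139e+00 -2.000e-03  1.463e+00] shift cm (old frame) [ 51.12 -14.37   9.88]
  turn deg [-17.92   3.24 -21.19] shift in new frame [52.87  1.93 10.89]
[-0.68268438  0.05554305 -0.82050971] [-6.42875933e-01  9.45372252e-03  1.53436154e+00  1.07665515e-05
  1.60073359e+00 -5.35271376e-01]
```

>>> apply_moves([
  {"xyz": [2.25, -0.6, 0], "delta_rot": [0, 0, 0]},
  {"xyz": [4.25, -1.2, 0], "delta_rot": [0, 0, 0]},
  {"xyz": [4.25, -1.2, 0], "delta_rot": [0, 0, 0]},
  {"xyz": [4.25, -1.2, 0], "delta_rot": [0, 0, 0]},
  {"xyz": [4.25, -1.2, 0], "delta_rot": [0, 0, 0]},
  {"xyz": [4.25, -1.2, 0], "delta_rot": [0, 0, 0]},
  {"xyz": [4.25, -1.2, 0], "delta_rot": [0, 0, 0]},
  {"xyz": [4.25, -1.2, 0], "delta_rot": [0, 0, 0]},
])

```text
clock: 8.45
tcp_pos: [0.4332, 0.0611, 0.3182]
eef_rot: [-3.141, 0.0, 1.463]
contact_force: [1.3, 1.0, -0.9]
grip_width: 0.296
grasp_force: 39.6
```

>>> apply_moves([
  {"xyz": [4.25, -1.2, 0], "delta_rot": [0, 0, 0]},
  {"xyz": [4.25, -1.2, 0], "delta_rot": [0, 0, 0]},
  {"xyz": [4.25, -1.2, 0], "delta_rot": [0, 0, 0]},
  {"xyz": [4.25, -1.2, 0], "delta_rot": [0, 0, 0]},
  {"xyz": [2, -0.9, 0], "delta_rot": [0, 0, 0]},
  {"xyz": [0, 0, 0], "delta_rot": [0, 0, 0]},
])

```text
clock: 9.05
tcp_pos: [0.3963, 0.2569, 0.3179]
eef_rot: [-3.139, 0.0, 1.468]
contact_force: [0.4, 0.1, -2.0]
grip_width: 0.295
grasp_force: 39.6
```

>>> apply_moves([
  {"xyz": [0, 0, 0], "delta_rot": [-4.5, 0.8, -5.3]},
  {"xyz": [0, 0, 0], "delta_rot": [-4.5, 0.8, -5.3]},
  {"xyz": [0, 0, 0], "delta_rot": [-4.5, 0.8, -5.3]},
  {"xyz": [0, 0, 0], "delta_rot": [-4.5, 0.8, -5.3]},
  {"xyz": [0, 0, 0], "delta_rot": [0, 0, 0]},
  {"xyz": [0, 0, 0], "delta_rot": [0, 0, 0]},
  {"xyz": [0, 0, 0], "delta_rot": [0, 0, 0]},
])

```text
clock: 9.75
tcp_pos: [0.3984, 0.2542, 0.3191]
eef_rot: [2.826, 0.003, 1.833]
contact_force: [0.9, -0.1, -1.7]
grip_width: 0.295
grasp_force: 40.2
```

```bash
python3 - <<'E'
from h import *
p,Rt=target(.05); go(p,Rt); s=r.observe(); print(s['contact_force'],s['joints'])
E
```

```text
t 9.75 pos [0.3984 0.2542 0.3191] rot [2.826 0.003 1.833] shift cm (old frame) [ 0.15 -2.86  9.54]
  turn deg [ 0.11  0.21 -0.07] shift in new frame [ 0.12 -2.84  9.54]
[ 0.91229548 -0.14675162 -1.70868332] [ 0.44827929 -0.48852993  1.97449607 -0.06192658  1.34561288  0.18950139]
```

>>> apply_moves([
  {"xyz": [0.1, -1.4, 0], "delta_rot": [0, 0, 0]},
  {"xyz": [0, -1.4, 2], "delta_rot": [0, 0, 0]},
  {"xyz": [0, 0, 2.5], "delta_rot": [0, 0, 0]},
  {"xyz": [0, 0, 2.5], "delta_rot": [0, 0, 0]},
  {"xyz": [0, 0, 2.5], "delta_rot": [0, 0, 0]},
  {"xyz": [0, 0, 1.8], "delta_rot": [0, 0, 0]},
  {"xyz": [0, 0, 0.7], "delta_rot": [0, 0, 0]},
  {"xyz": [0, 0, 0], "delta_rot": [0, 0, 0]},
])

```text
clock: 10.55
tcp_pos: [0.408, 0.2575, 0.1949]
eef_rot: [2.828, 0.004, 1.835]
contact_force: [0.6, -0.2, -1.2]
grip_width: 0.296
grasp_force: 40.2
```

>>> apply_moves([
  {"xyz": [0, 0, 0], "delta_rot": [0, 0, 0]},
  {"xyz": [0, 0, 0], "delta_rot": [0, 0, 0]},
  {"xyz": [0, 0, 0], "delta_rot": [0, 0, 0]},
])

```text
clock: 10.85
tcp_pos: [0.4087, 0.2583, 0.1975]
eef_rot: [2.822, 0.003, 1.836]
contact_force: [0.3, 0.6, -1.4]
grip_width: 0.297
grasp_force: 40.2
```

```bash
python3 - <<'E'
from h import *
p,Rt=target(.025); go(p,Rt); s=r.observe(); print(s['contact_force'])
R=Ro.from_euler('xyz',s['eef_rot']);tip=s['tcp_pos']+R.apply([0,0,.0983]);ims=[]
for n,w,k in(('scene',26,1),('side',26,1),('wrist',60,1)):
    c=cam(n);u=proj(c,(tip+RING)/2).astype(int)
    print(n,'tip',proj(c,tip),'ring',proj(c,RING),'org',u-w, 'n-dir px/10mm', proj(c,RING+.01*Rp(YAW)[:,2])-proj(c,RING))
    y0=max(u[1]-w,0);a=c['img'][y0:u[1]+w,u[0]-w:u[0]+w]
    if n=='wrist': print(u,y0,a.shape)
    ims.append(cv2.resize(a,(266,266*a.shape[0]//a.shape[1]),interpolation=3) if a.size else np.zeros((266,266,3),np.uint8))
h=max(i.shape[0] for i in ims); ims=[cv2.copyMakeBorder(i,0,h-i.shape[0],0,0,0) for i in ims]
cv2.imwrite('pics/near.png',np.hstack(ims)[:,:,::-1])
E
```

```text
t 10.85 pos [0.4087 0.2583 0.1975] rot [2.822 0.003 1.836] shift cm (old frame) [-0.01 -0.13  0.14]
  turn deg [0.28 0.16 0.06] shift in new frame [-0.01 -0.13  0.14]
[ 0.26204768  0.57218489 -1.39708693]
scene tip [275.19333245 133.53196228] ring [276.34432869 139.30467151] org [249 110] n-dir px/10mm [-0.58305613 -2.19939778]
side tip [298.73455462 244.00744845] ring [296.58392085 249.8992155 ] org [271 220] n-dir px/10mm [ 0.99938449 -2.18862572]
wrist tip [258.60563239 178.88585867] ring [256.54241799 171.34104805] org [197 114] n-dir px/10mm [0.00742485 2.62252717]
[257 174] 114 (120, 120, 3)
```

View pics/near.png

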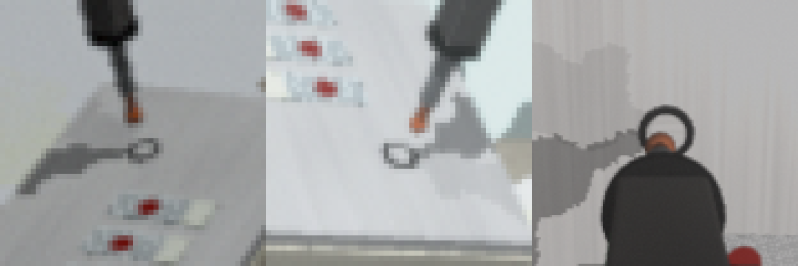

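The scene and side crops show the tip about 25 mm above the ring; the wrist crop shows the ball at (255.2,179.4) and the ring at (257.4,174). I'll solve the remaining offset from the three image differences.

```bash
python3 - <<'E'
from h import *
P=Rp(YAW);A=[];b=[]
for n,d in(('scene',(-1.95,-6.6)),('side',(3.5,-6.4)),('wrist',(-2.2,5.4))):
    c=cam(n);J=np.array([(proj(c,RING+.01*P[:,k])-proj(c,RING))/10 for k in range(3)]).T
    print(n,np.round(J,3).tolist());A.append(J*2 if n!='wrist' else J);b+=list(np.array(d)*(2 if n!='wrist' else 1))
x,res,_,_=np.linalg.lstsq(np.vstack(A),np.array(b),rcond=None);print('ball centre rel ring, plate frame mm',x,res,np.vstack(A)@x-b)
E
```

```text
scene [[0.238, 0.122, -0.058], [0.028, -0.162, -0.22]]
side [[-0.271, 0.089, 0.1], [-0.015, 0.212, -0.219]]
wrist [[1.053, 0.002, 0.002], [0.001, -1.033, 0.263]]
ball centre rel ring, plate frame mm [-1.96805314  1.7684347  29.3085131 ] [1.06318368] [-0.02244671 -0.37630877  0.24101387  0.77935206  0.17634775  0.47380976]
```

```bash
python3 - <<'E'
from h import *
c=cam('wrist');Rc=np.array(c['R'])
p=[];e=[]
for i in range(1):
    s=r.observe();p.append(s['tcp_pos']);e.append(s['eef_rot'])
R=Ro.from_euler('xyz',np.mean(e,0));t=np.mean(p,0)
f=lambda x,z:proj(c,t+R.apply([x,0,z-.0187])).round(1)
for dz in(0,.003): print('slip',dz,'rim lower',f(.018,.041+dz),'rim upper',f(.018,.035+dz),'ball centre',f(0,.111+dz),'handle top edge +x',f(.013,-.035+dz),f(.013,.035+dz))
g=c['img'][150:240,256]; print(g.mean(1).astype(int).tolist())
E
```

```text
slip 0 rim lower [258.1 182.7] rim upper [258.2 185.3] ball centre [258.  180.7] handle top edge +x [258.3 244.1] [258.1 193. ]
slip 0.003 rim lower [258.1 181.4] rim upper [258.1 184. ] ball centre [258.  179.7] handle top edge +x [258.3 240.8] [258.1 191.6]
[179, 178, 179, 178, 178, 178, 178, 177, 178, 177, 177, 142, 77, 51, 50, 96, 163, 176, 172, 172, 176, 179, 176, 148, 96, 87, 95, 104, 89, 69, 69, 70, 52, 41, 40, 42, 44, 42, 43, 42, 44, 42, 42, 46, 53, 54, 55, 54, 52, 52, 52, 54, 52, 54, 52, 52, 52, 50, 50, 50, 51, 52, 52, 51, 51, 51, 51, 51, 49, 50, 49, 50, 50, 49, 48, 49, 48, 48, 48, 48, 49, 48, 49, 47, 48, 47, 47, 48, 47, 47]
```

>>> apply_moves([
  {"xyz": [-0.2, 0.2, 0.5], "delta_rot": [0, 0, 0]},
  {"xyz": [0, 0, 0.5], "delta_rot": [0, 0, 0]},
  {"xyz": [0, 0, 0.4], "delta_rot": [0, 0, 0]},
  {"xyz": [0, 0, 0], "delta_rot": [0, 0, 0]},
  {"xyz": [0, 0, 0], "delta_rot": [0, 0, 0]},
  {"xyz": [0, 0, 0], "delta_rot": [0, 0, 0]},
])

```text
clock: 11.8
tcp_pos: [0.4148, 0.2577, 0.1836]
eef_rot: [2.824, 0.003, 1.836]
contact_force: [-0.1, -0.2, -1.6]
grip_width: 0.293
grasp_force: 40.2
```

```bash
cat >> h.py <<'E'
def avg(n=14):
    F=[];p=[];e=[]
    for _ in range(n):
        vision.read_camera('wrist'); s=r.observe(); F.append(s['contact_force']);p.append(s['tcp_pos']);e.append(s['eef_rot'])
    nn=Rp(YAW)[:,2]; F=np.array(F)
    tz=Ro.from_euler('xyz',np.mean(e,0)).apply([0,0,-1])
    print('t',s['clock'],'F',F.mean(0).round(2),'Fn',(F@nn).mean().round(2),'+-',((F@nn).std()/n**.5).round(2),'h',((np.mean(p,0)-RING)@nn*1000-98.3).round(2),'lat',((np.mean(p,0)-RING)@Rp(YAW)[:,:2]*1000).round(2),'tilt err deg',np.degrees(np.arccos(tz@nn)).round(2), 'g',round(s['grasp_force'],1))
E
python3 -c "from h import *;avg()"
```

```text
t 12.5 F [-0.01 -0.08 -1.65] Fn -1.56 +- 0.09 h 11.46 lat [ 2.48 -2.13] tilt err deg 0.26 g 40.2
```

>>> apply_moves([
  {"xyz": [0, 0, 0.2], "delta_rot": [0, 0, 0]},
  {"xyz": [0, 0, 0.2], "delta_rot": [0, 0, 0]},
  {"xyz": [0, 0, 0.2], "delta_rot": [0, 0, 0]},
  {"xyz": [0, 0, 0.2], "delta_rot": [0, 0, 0]},
  {"xyz": [0, 0, 0.2], "delta_rot": [0, 0, 0]},
  {"xyz": [0, 0, 0], "delta_rot": [0, 0, 0]},
  {"xyz": [0, 0, 0], "delta_rot": [0, 0, 0]},
])

```text
clock: 13.2
tcp_pos: [0.4178, 0.2584, 0.1741]
eef_rot: [2.824, 0.003, 1.836]
contact_force: [-0.5, -0.0, -0.7]
grip_width: 0.291
grasp_force: 40.5
```

```bash
python3 -c "
from h import *
avg()
ims=[]
for n,w in (('scene',26),('side',26),('wrist',60)):
    c=cam(n);u=proj(c,RING).astype(int);print(n,u-w);ims.append(cv2.resize(c['img'][u[1]-w:u[1]+w,u[0]-w:u[0]+w],(266,266),interpolation=3))
cv2.imwrite('pics/touch.png',np.hstack(ims)[:,:,::-1])
"
```

```text
t 13.9 F [-1.06 -0.16 -0.42] Fn -0.07 +- 0.12 h 1.41 lat [ 2.42 -2.19] tilt err deg 0.25 g 40.5
scene [250 113]
side [270 223]
wrist [195 115]
```

View pics/touch.png

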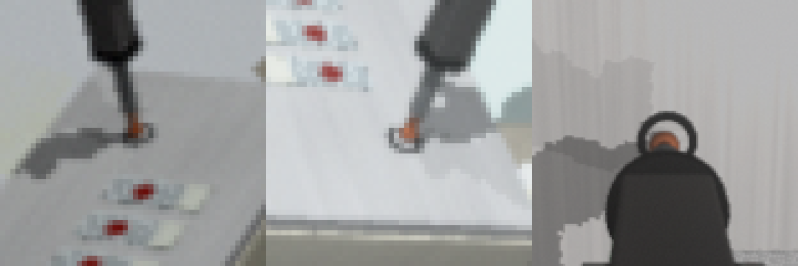

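Touching: the ball sits inside the ring, about 1.5 mm off-centre in the wrist crop (ball (664,145), ring (667,138)). I'll lift slightly, shift, then press to half travel.

>>> apply_moves([
  {"xyz": [0, 0, -0.5], "delta_rot": [0, 0, 0]},
  {"xyz": [0.13, 0.1, 0], "delta_rot": [0, 0, 0]},
  {"xyz": [0, 0, 0.2], "delta_rot": [0, 0, 0]},
  {"xyz": [0, 0, 0.2], "delta_rot": [0, 0, 0]},
  {"xyz": [0, 0, 0.2], "delta_rot": [0, 0, 0]},
  {"xyz": [0, 0, 0.2], "delta_rot": [0, 0, 0]},
  {"xyz": [0, 0, 0], "delta_rot": [0, 0, 0]},
  {"xyz": [0, 0, 0], "delta_rot": [0, 0, 0]},
])

```text
clock: 14.85
tcp_pos: [0.4194, 0.2602, 0.1716]
eef_rot: [2.824, 0.003, 1.836]
contact_force: [-0.8, -0.7, 0.4]
grip_width: 0.298
grasp_force: 40.5
```

```bash
python3 -c "
from h import *
avg(30)"
```

```text
t 16.35 F [-0.57 -0.07  0.7 ] Fn 0.84 +- 0.08 h -1.58 lat [ 3.51 -0.89] tilt err deg 0.26 g 40.4
```

>>> apply_moves([
  {"xyz": [0, 0, 0.1], "delta_rot": [0, 0, 0]},
  {"xyz": [0, 0, 0.07], "delta_rot": [0, 0, 0]},
  {"xyz": [0, 0, 0], "delta_rot": [0, 0, 0]},
  {"xyz": [0, 0, 0], "delta_rot": [0, 0, 0]},
  {"xyz": [0, 0, 0], "delta_rot": [0, 0, 0]},
])

```text
clock: 16.85
tcp_pos: [0.4198, 0.2603, 0.1699]
eef_rot: [2.824, 0.003, 1.836]
contact_force: [-0.9, -0.3, 1.9]
grip_width: 0.292
grasp_force: 40.5
```

```bash
python3 -c "
from h import *
avg(30)
c=cam('wrist');u=c['img'];P=proj(c,RING);print(P)
g=u.astype(int);m=(g[:,:,0]-g[:,:,2]>35);m[:130]=0;m[200:]=0;m[:,:200]=0;m[:,320:]=0;ys,xs=np.nonzero(m);print('ball x',xs.min(),xs.max(),'y',ys.min(),ys.max())
d=cv2.cvtColor(u,cv2.COLOR_RGB2GRAY)<95;d=d[140:230,215:300];print('ring cols per row',[(140+i,215+np.nonzero(q)[0].min(),215+np.nonzero(q)[0].max()) for i,q in enumerate(d) if q.any()][:22])
"
```

```text
t 18.35 F [-0.69 -0.07  1.41] Fn 1.55 +- 0.1 h -3.33 lat [ 3.44 -0.9 ] tilt err deg 0.25 g 40.5
[253.79384225 178.51794688]
ball x 250 261 y 176 181
ring cols per row [(168, np.int64(253), np.int64(256)), (169, np.int64(249), np.int64(260)), (170, np.int64(247), np.int64(261)), (171, np.int64(246), np.int64(263)), (172, np.int64(245), np.int64(264)), (173, np.int64(244), np.int64(265)), (174, np.int64(243), np.int64(266)), (175, np.int64(242), np.int64(266)), (176, np.int64(242), np.int64(266)), (177, np.int64(242), np.int64(267)), (178, np.int64(241), np.int64(267)), (179, np.int64(241), np.int64(267)), (180, np.int64(241), np.int64(267)), (181, np.int64(241), np.int64(267)), (182, np.int64(240), np.int64(267)), (183, np.int64(241), np.int64(267)), (184, np.int64(241), np.int64(267)), (185, np.int64(241), np.int64(268)), (186, np.int64(241), np.int64(270)), (187, np.int64(240), np.int64(271)), (188, np.int64(238), np.int64(273)), (189, np.int64(237), np.int64(274))]
```

```bash
python3 -c "
from h import *
print(r.close_job())"
```

```text
the job is handed in; nothing more can be done
None
```

The probe is off its stand and held square on the ring mark, to within about 0.3° and 1.5 mm. It presses with about 3.1 N, which puts the sprung tip about 5.8 mm in, and the job was handed in at about 18 s.

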